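Switch the bath dial and hold the splash guard upright on its kickstand

ROBOT

A 7-joint arm with a two-finger parallel gripper is mounted at the origin on the work surface. World frame = base frame: x ahead of the robot, y to its left, z up, the work surface at z = 0. Lengths are in m, angles in rad, forces in N, time in s.
With the tool pointing down it reaches from about 0.425 to 1.025 m from the base axis. Payload 9.4 kg.
Tool frame: the origin (TCP) lies midway between the tips of the shut fingers; the grasp point (between the pads) lies 19 mm behind it; y points along the fingers, z is the direction in which the jaws open and shut, and the axes are right-handed (so a half turn about y gives the same grasp; the last joint's range is limited). The gripper opens to 85 mm and grips with 20 to 120 N. Pads are 22 mm wide; open, the fingers measure 114 mm over their backs; the gripper's body (76 mm by 85 mm) begins 54 mm behind the grasp point. The pads swing forward as they close: fully open they stand 13 mm farther back than shut.
Start: joints at [1.099, 0.599, -0.003, 1.599, 0.002, 0.943, -0.08], TCP at [0.279, -0.669, 0.231] pointing down, gripper open.
Joint ranges: [-2.57, 2.57], [-0.35, 1.97], [-1.29, 1.29], [0.11, 2.56], [-1.05, 4.19], [0.11, 1.86], [-2.63, 2.63]. Speed limits (rad/s): [2.22, 2.22, 3.01, 3.01, 3.14, 3.14, 3.14].

INTERFACE

Orientations are given as [roll, pitch, yaw] about the fixed x, y, z axes, in that order (R = Rz(yaw) Ry(pitch) Rx(roll)).
In Python, from rig import arm gives the robot as it stands. The module is installed in compiled form; this text tells all that it offers.
- The arm moves only by the tool play_rows, never from a script. Its argument "series" is a list of rows, each a list of 5 numbers: the closure in counts, from 0 (fully open) to 255 (shut), then the shift along the tool's x, y, z in mm, then the turn about the tool's y in rad. In form: [[jaw, tx, ty, tz, spin], ...]. A call has 1 to 5 rows; each row is the pose to reach, as a shift and turn from the pose commanded when the call began, along the tool's axes at that moment; what a row does not reach only later rows make up. A row lasts 1/10 s, in which the tool goes at most 50 mm and 8.59 degrees, less where a joint would pass 70% of its speed; a pose out of reach is approached as far as the arm can. A call with a gripper value outside its range is refused whole. The fingers move at their own pace and stop on an object; "squeeze" is the grip in N (left out, the last holds). Time passes only in rows, so rows that repeat a pose let the fingers close. It gives the time, the measured TCP pose, the force and the opening at its end, in the units of the state.
- arm.read_state(): the state, without advancing time (a new reading comes with each control period).
- arm.read_camera(name): name is "side" or "top"; returns a dict with "pixels" (384x512x3 uint8, blue, green, red), "vfov" (degrees; the focal length in pixels is half the picture's height over the tangent of half this angle, whatever the lens; pixels are square), "cx", "cy" (the principal point, pixels), "R" (3x3) and "t" (3): a world point X has camera coordinates R X + t. Camera axes: x right, y down, z forward; pixel columns grow to the right and rows downward; lengths in m; the calibration is good to about 2 mm. A picture is of the moment at which its call begins. There is no depth.
- arm.close_job(): hands the job in, once; it reports no verdict.
The state is a dict: "time": time; "qpos": joint angles; "qvel": joint speeds; "joint_efforts": joint torques, N m; "eef_pos": TCP position; "tcp_rot": TCP orientation; "force": force on the tool from outside, world axes, zero at the start; "moment": the same for the moment, N m; "grip_width": finger opening in m.
Only numpy, scipy, OpenCV 4.12 (cv2) and the standard library are available. Lean on these libraries where they do the work, as an engineer would, in place of code of your own. Each camera call takes 0.05 s, during which the arm holds its last target. There are 200 camera calls.

TASK

Make the heating bath ready for a flask change: first turn the controller's dial to the long mark, then flip the splash guard's kickstand fully down over its centre until it snaps against its stop, and then raise the guard upright. It will not stay up by itself, so finish while still holding the guard upright with the fingers, and leave the glassware alone.

Things in the scene. Friction and masses are not known exactly. Their poses are not given: they have to be found in the camera images.
- dial (a joint): Dial of the bath controller (cream box 150 x 150 x 55 mm on the bench). Angle in rad, grows clockwise seen from above, 0 to 2.1. Detents at 0, 0.7, 1.4, 2.1, each with a black mark on the box: three small squares and, at 1.4, one long bar (20 mm), the position wanted. Let go between two detents it springs to the nearer one (under 0.2 N m). Starts at 0 or 0.7
- dial_grip (a point): Point on the dial's vertical axis, 92 mm above the bench, at the height to grip. The dial is a black upright bar 14 mm thick, 42 mm long, top 99 mm above the bench, on a disc 44 mm across whose top lies 69 mm above the bench. The point turns with the dial: x lies along the bar, away from the pointer end; z up
- dial_pointer (a point): Point on the pointer end of the dial's bar (the end with the white line), 20 mm from the axis, same height as dial_grip
- sole: Fixed aluminium sole plate of the splash guard, 190 x 230 x 8 mm. Origin on the bench straight under the guard's hinge, whose axis lies along y, 22 mm above the bench. z up; x level, toward the kickstand's side, away from the side to which the guard leans. The plate reaches 60 mm to -x and 130 mm to +x
- guard (a joint): Tilt of the guard about its hinge, rad: 0 upright, negative leaning to the sole's -x. Starts leaning at its stop, -0.30; its weight and a hinge spring always pull it back there (about 3 N at the top bar holds it upright). With the kickstand down, the foot meets the sole plate at upright (within 0.01) and stops it there; with it folded the guard goes on to +0.20
- guard_top (a point): Centre of the guard's top bar, a square steel tube 14 x 14 mm, 200 mm long along y; 233 mm above the bench when upright, 211 mm from the hinge axis. The guard is a steel frame 200 mm wide with a clear 4 mm pane. Axes turn with the guard: z up along the pane, x square to it on the kickstand's side, y along the bar
- stand_hub (a point): Centre of the kickstand's hub, on the +x side of the guard: 38 mm in x from the pane's middle plane, 108 mm up the pane from the hinge axis (130 mm above the bench when upright), 50 mm to the -y side of the guard's middle. Axes turn with the guard, like guard_top's
- stand (a joint): Kickstand angle, rad. 0: folded, leg along the guard's +y from its hub, 0.30 above level; 0.30: level; 1.87: down at its stop. It swings in the plane of the guard's y axis and the direction (0.5, 0, -0.87) in the guard's axes, so when down it points down and out. An over-centre spring drives it back to 0 below about 0.9 and snaps it down beyond; 2 to 3 N near the foot
- stand_foot (a point): Centre of the kickstand's rubber foot (ball of 18 mm diameter), 130 mm from the hub's centre along the leg. The leg is a flat steel bar, 14 mm deep in its swing plane and 10 mm across it
- conical_flask: Bystander: conical glass flask, 80 mm wide, 120 mm high, loose; origin at the centre of its underside
- reagent: Bystander: amber bottle with black cap, 70 mm wide, 150 mm high, loose; origin at the centre of its underside
- jar: Bystander: low glass jar with white lid, 66 mm wide, 70 mm high, loose; origin at the centre of its underside
Not all that is in view belongs to the job. There is more than one size of the part that bears dial; the job needs the smallest.

How it is judged:
On the way, in this order (a step that is already met when the one before it is completed fails the run):
1. the dial clicks in at the long mark (1.4, within 0.15 rad), the kickstand still folded (value of joint dial between 1.25 and 1.55 rad and value of joint stand below 0.9 rad), for 0.2 s.
2. the kickstand is flipped down against its stop while the guard is still leaning (value of joint stand above 1.75 rad and value of joint guard below -0.1 rad), for 0.2 s.
3. the guard is held upright (value of joint guard between -0.07 and 0.07 rad and contact force between the fingers and guard above 0.8 N), for 0.2 s.
At the end, for the whole second after the job is handed in: The dial sits at the long mark (1.4 rad, within 0.15), the kickstand is down at its stop (over 1.75 rad), and the guard is upright within 0.07 rad (4 degrees), held there by the robot's fingers, which press on it with more than 0.8 N (all of step 3 and value of joint dial between 1.25 and 1.55 rad and value of joint stand above 1.75 rad); the arm keeps its last pose, push and grip.
It fails at once if a piece of glassware is moved by more than 30 mm (distance of any of conical_flask, reagent, jar from where it was at the start of the episode above 0.03 m).
It also fails if it takes over 72 s, if anything falls off the work surface, if the arm or the gripper's body presses on something with over 40 N, if the wrist force passes 120 N, or if a joint passes its speed limit or range.

## Working session

There is one attempt and no reset: what is moved stays moved. The work goes in short steps, Python scripts to look and compute and a tool call to move; the robot and the scene stay as the last step left them, time stands still between calls to the robot, and variables do not carry over. Pictures are saved under pics/ and viewed, about 8 in all and at most 12, crops included, and the job is handed in when it is done.

Besides the shell and the picture viewer there is one more tool, called after "Emit:" by a JSON object that holds its "api" and its "payload", one argument or row to a line. play_rows: Moves the arm, as the interface text tells. Its arguments: {"type":"object","properties":{"series":{"type":"array","items":{"type":"array","items":{"type":"number"}}},"squeeze":{"type":"number"}},"required":["series"]}

```bash
mkdir -p pics
python3 - <<'E'
from rig import arm
import cv2,numpy as np,pickle
d={}
for n in("side","top"):
    c=arm.read_camera(n);d[n]=c
    cv2.imwrite(f"pics/{n}0.png",cv2.resize(c["pixels"],(768,576),interpolation=cv2.INTER_CUBIC))
    print(n,c["vfov"],c["cx"],c["cy"],np.round(c["R"],3).tolist(),np.round(c["t"],3).tolist(), [k for k in c])
pickle.dump(d,open("c0.pkl","wb"))
s=arm.read_state();print(s)
E
```

```text
side 50.97923981217863 255.19791138957214 193.29188832407854 [[-0.978, -0.206, -0.0], [-0.128, 0.61, -0.782], [0.161, -0.765, -0.623]] [0.477, 0.164, 1.557] ['pixels', 'vfov', 'cx', 'cy', 'R', 't']
top 46.78765259235716 258.4931469041301 191.7086305462226 [[0.012, -1.0, -0.02], [-0.984, -0.009, -0.18], [0.18, 0.022, -0.983]] [0.043, 0.529, 1.623] ['pixels', 'vfov', 'cx', 'cy', 'R', 't']
{'time': 0.1, 'qpos': array([ 1.09927546,  0.60004283, -0.00249808,  1.60008927,  0.00180326,
        0.94291538, -0.07982925]), 'qvel': array([ 0.00041683, -0.00254613, -0.00057318, -0.0019223 ,  0.00172494,
        0.00046031, -0.00050135]), 'joint_efforts': array([ 4.75185807e-03, -7.77982521e+01,  1.56995058e+00, -2.58623672e+01,
        1.26799571e-02,  5.46868498e-03,  2.90067328e-05]), 'eef_pos': array([ 0.27865319, -0.66882615,  0.23049156]), 'tcp_rot': array([-1.57224059e+00, -1.62877515e-04, -2.74677785e+00]), 'force': array([ 0.3881027 , -0.33501434, -0.03493828]), 'moment': array([-0.04629282,  0.03294146, -0.01855439]), 'grip_width': 0.08511494717388465}
```

View pics/top0.png

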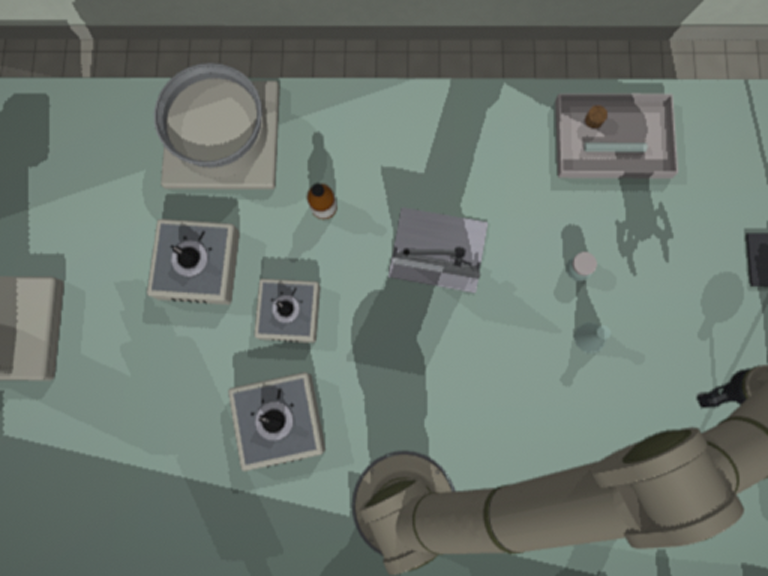

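View pics/side0.png

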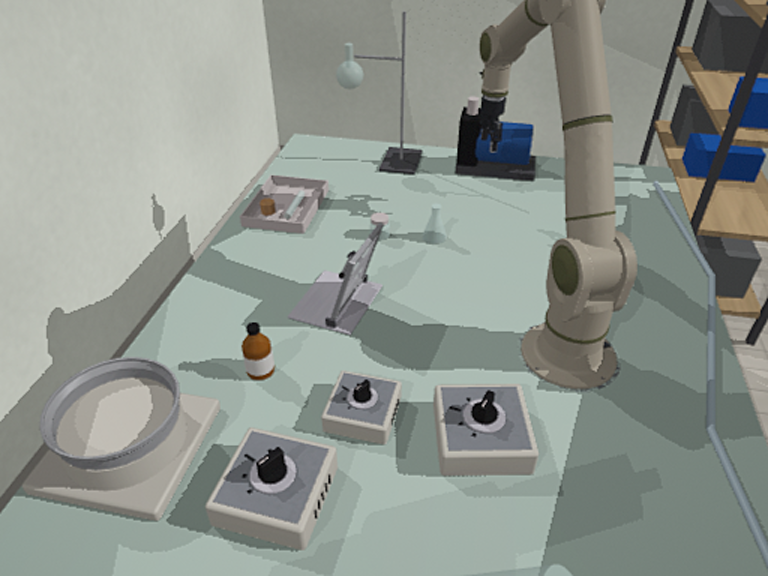

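Top view (768x576 px): three dial boxes, at (192,258) large, (276,422) large and (285,310) smallest. In the side view they are at (270,480), (485,420) and (362,400). The smallest is the one the job needs. The guard is at (437,250) in the top view and at (350,275) in the side view. I'll check the choice in a close crop.

Run:
```python
import cv2,numpy as np,pickle
d=pickle.load(open("c0.pkl","rb"))
def crop(n,u,v,w,h,s):
    return cv2.resize(d[n]["pixels"][v:v+h,u:u+w],None,fx=s,fy=s,interpolation=cv2.INTER_CUBIC)
# top dial: (165..215,180..235) ; side dial (212..270,244..299)
a=np.hstack([crop("top",165,182,50,50,8),crop("side",215,246,50,50,8)])
cv2.imwrite("pics/dial.png",a)
a=np.hstack([crop("top",255,135,75,65,5.33),crop("side",190,140,75,85,5.33)[:346]]) if 0 else None
t=crop("top",255,135,75,65,5.3);s=crop("side",190,140,75,85,5.3)
H=max(t.shape[0],s.shape[0]);t=cv2.copyMakeBorder(t,0,H-t.shape[0],0,0,cv2.BORDER_CONSTANT)
cv2.imwrite("pics/guard.png",np.hstack([t,s]))
```

```text
(no output)
```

View pics/dial.png

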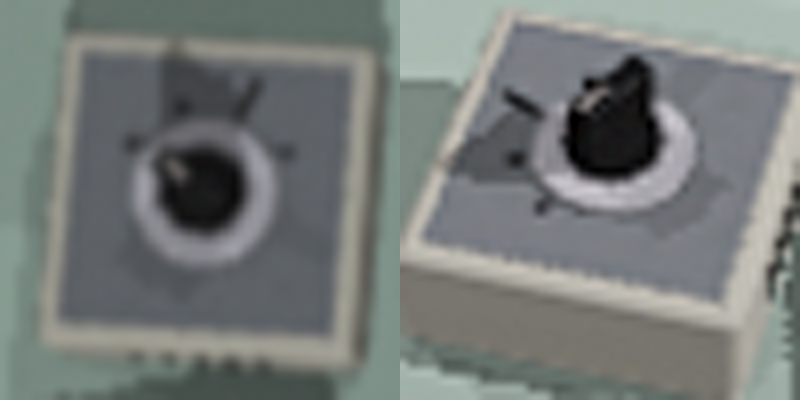

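View pics/guard.png

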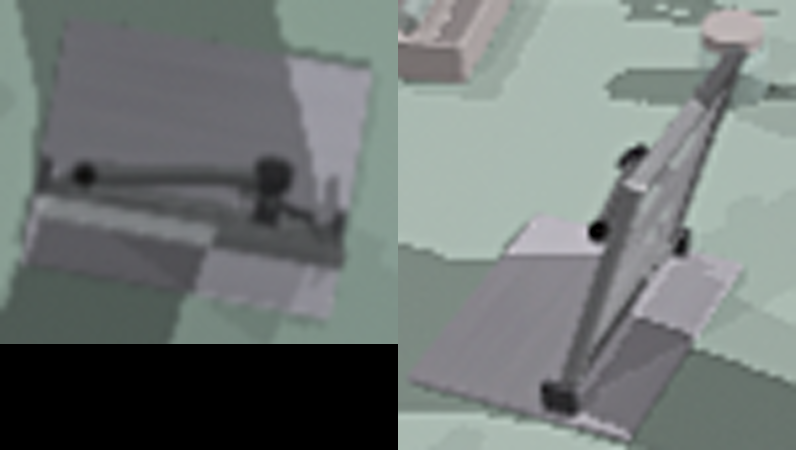

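The top crop shows the smallest box with its long bar at crop (247,98) and squares at (132,143), (183,103) and (287,152). The white line at (175,165) points to the first square, so the dial is at 0. The guard crop shows the sole corners at (65,20), (372,65), (330,320) and (25,262), the hub at (272,172) and the foot at (85,175), so the kickstand is folded.

```bash
cat > h.py <<'E'
import numpy as np,pickle
def ray(c,u,v):
    f=192/np.tan(np.radians(c["vfov"])/2);R=np.array(c["R"]);t=np.array(c["t"])
    return -R.T@t, R.T@np.array([(u-c["cx"])/f,(v-c["cy"])/f,1.])
def atz(c,u,v,z):
    o,d=ray(c,u,v);return o+d*(z-o[2])/d[2]
def proj(c,X):
    f=192/np.tan(np.radians(c["vfov"])/2);p=np.array(c["R"])@X+np.array(c["t"]);return np.array([c["cx"]+f*p[0]/p[2],c["cy"]+f*p[1]/p[2]])
def un(u,v,u0,v0,s): return (u+.5)/s-.5+u0,(v+.5)/s-.5+v0
def tri(a,b):
    (o,d),(p,e)=a,b; s=np.linalg.lstsq(np.c_[d,-e],p-o,rcond=None)[0]
    A,B=o+d*s[0],p+e*s[1];return (A+B)/2,np.linalg.norm(A-B)
E
python3 - <<'E'
from h import *
np.set_printoptions(precision=4,suppress=True)
d=pickle.load(open("c0.pkl","rb"));T,S=d["top"],d["side"]
dt=lambda u,v:un(u,v,165,182,8); ds=lambda u,v:un(u-400,v,215,246,8)
gt=lambda u,v:un(u,v,255,135,5.3); gs=lambda u,v:un(u-397.5,v,190,140,5.3)
print("ring",atz(T,*dt(204,190),.058),atz(S,*ds(615,151),.058))
c=atz(T,*dt(204,190),.058)
for m in [(132,143),(183,103),(247,98),(287,152)]:
    p=atz(T,*dt(*m),.056)-c;print("mark",p,np.arctan2(p[1],p[0]))
print("box top corners",[atz(T,*dt(*m),.055)[:2] for m in [(72,35),(378,48),(42,345),(362,365)]],[atz(S,*ds(*m),.055)[:2] for m in[(505,10),(405,245),(735,325)]])
print("ptr end",atz(T,*dt(160,152),.099))
C=np.array([atz(T,*gt(*m),.008)[:2] for m in [(65,20),(372,65),(330,320),(25,262)]]);print("sole",C,np.linalg.norm(np.roll(C,-1,0)-C,axis=1))
print("sole side", [atz(S,*gs(*m),.008)[:2] for m in [(412,380),(632,438),(742,262),(540,215)]])
print("hub",tri(ray(T,*gt(272,172)),ray(S,*gs(632,158))),"foot",tri(ray(T,*gt(85,175)),ray(S,*gs(600,231))))
print("bottle,jar,flask",atz(T,320/1.5,190/1.5,.14),atz(T,585/1.5,264/1.5,.07),atz(T,588/1.5,335/1.5,.05))
E
```

```text
ring [0.4729 0.3031 0.058 ] [0.4715 0.3003 0.058 ]
mark [ 0.0223  0.0351 -0.002 ] 1.0060171575743195
mark [ 0.0415  0.0119 -0.002 ] 0.2795517430100779
mark [ 0.0441 -0.0181 -0.002 ] -0.3899475311180723
mark [ 0.0186 -0.0379 -0.002 ] -1.1137175270186688
box top corners [array([0.5467, 0.3691]), array([0.5417, 0.2242]), array([0.3999, 0.3762]), array([0.3922, 0.2269])] [array([0.5393, 0.2275]), array([0.5452, 0.3652]), array([0.4034, 0.3774])]
ptr end [0.4841 0.3166 0.099 ]
sole [[ 0.7501  0.0189]
 [ 0.7169 -0.2084]
 [ 0.5252 -0.1753]
 [ 0.5662  0.0464]] [0.2297 0.1946 0.2255 0.186 ]
sole side [array([0.7474, 0.0196]), array([0.5638, 0.0487]), array([ 0.5275, -0.1791]), array([ 0.7102, -0.2075])]
hub (array([ 0.6028, -0.1225,  0.1416]), np.float64(7.352645535427614e-05)) foot (array([0.5939, 0.0039, 0.1654]), np.float64(0.00024595041870943495))
bottle,jar,flask [0.7525 0.2147 0.14  ] [ 0.5882 -0.4405  0.07  ] [ 0.4139 -0.4461  0.05  ]
```

```bash
cat >> h.py <<'E'
def plan(p,yaw,wps):
    for q,y2 in wps:
        q=np.array(q);D=(q-p)*1000;c,s=np.cos(yaw),np.sin(yaw)
        print([round(c*D[0]+s*D[1],1),round(-D[2],1),round(-s*D[0]+c*D[1],1),round(-(y2-yaw),3)],"rows>=%.1f"%max(np.linalg.norm(D)/50,abs(y2-yaw)/.1499))
        p,yaw=q,y2
def st():
    from rig import arm
    s=arm.read_state();print("t",round(s["time"],2),"tcp",s["eef_pos"].round(4),"rot",s["tcp_rot"].round(3),"q",s["qpos"].round(2),"F",s["force"].round(2),"w",round(s["grip_width"],4));return s
E
python3 - <<'E'
from h import *
y=-2.747
plan(np.array([.2787,-.6688,.2305]),y,[((.33,-.5,.33),y+.74),((.43,-.28,.33),y+1.48),((.47,-.04,.33),y+2.22),((.48,.17,.33),y+2.96),((.472,.302,.28),y+3.70)])
E
```

```text
[np.float64(-112.2), np.float64(-99.5), np.float64(-136.1), -0.74] rows>=4.9
[np.float64(-241.6), np.float64(-0.0), np.float64(-2.3), -0.74] rows>=4.9
[np.float64(-217.0), np.float64(-0.0), np.float64(110.0), -0.74] rows>=4.9
[np.float64(-97.0), np.float64(-0.0), np.float64(186.5), -0.74] rows>=4.9
[np.float64(20.1), np.float64(50.0), np.float64(130.7), -0.74] rows>=4.9
```

Emit:
{"api": "play_rows", "payload": {
  "series": [
    [0,-112,-100,-136,-0.74],
    [0,-112,-100,-136,-0.74],
    [0,-112,-100,-136,-0.74],
    [0,-112,-100,-136,-0.74],
    [0,-112,-100,-136,-0.74]
  ]
}}

```text
time: 0.6
eef_pos: [0.3335, -0.496, 0.3349]
tcp_rot: [-1.567, -0.0, -1.994]
force: [1.0, -0.8, 0.1]
grip_width: 0.0851
```

Emit:
{"api": "play_rows", "payload": {
  "series": [
    [0,-242,0,-2,-0.74],
    [0,-242,0,-2,-0.74],
    [0,-242,0,-2,-0.74],
    [0,-242,0,-2,-0.74],
    [0,-242,0,-2,-0.74]
  ]
}}

```text
time: 1.1
eef_pos: [0.4309, -0.2778, 0.3313]
tcp_rot: [-1.571, 0.0, -1.259]
force: [0.1, -0.8, -0.6]
grip_width: 0.0852
```

```bash
python3 -c "
from h import *
st()"
```

```text
t 1.1 tcp [ 0.4309 -0.2778  0.3313] rot [-1.571  0.    -1.259] q [ 0.84  0.26 -0.48  1.93  0.14  0.98  0.61] F [ 0.15 -0.76 -0.64] w 0.0852
```

Emit:
{"api": "play_rows", "payload": {
  "series": [
    [0,-217,0,110,-0.74],
    [0,-217,0,110,-0.74],
    [0,-217,0,110,-0.74],
    [0,-217,0,110,-0.74],
    [0,-217,0,110,-0.74]
  ]
}}

```text
time: 1.6
eef_pos: [0.4701, -0.0379, 0.3314]
tcp_rot: [-1.571, -0.0, -0.52]
force: [1.1, -0.0, 0.1]
grip_width: 0.0854
```

Emit:
{"api": "play_rows", "payload": {
  "series": [
    [0,-97,0,186,-0.74],
    [0,-97,0,186,-0.74],
    [0,-97,0,186,-0.74],
    [0,-97,0,186,-0.74],
    [0,-97,0,186,-0.74]
  ]
}}

```text
time: 2.1
eef_pos: [0.479, 0.1753, 0.3318]
tcp_rot: [-1.568, -0.001, 0.226]
force: [-0.4, -0.6, 0.2]
grip_width: 0.0856
```

Emit:
{"api": "play_rows", "payload": {
  "series": [
    [0,20,50,130,-0.74],
    [0,20,50,130,-0.74],
    [0,20,50,130,-0.74],
    [0,20,50,130,-0.74],
    [0,20,50,130,-0.74]
  ]
}}

```text
time: 2.6
eef_pos: [0.471, 0.3019, 0.2804]
tcp_rot: [-1.569, 0.001, 0.963]
force: [0.4, -0.8, 0.1]
grip_width: 0.0855
```

```bash
python3 -c "
from h import *
s=st()
plan(s['eef_pos'],s['tcp_rot'][2],[((.472,.302,.13),.996),((.472,.302,.075),.996)])"
```

```text
t 2.6 tcp [0.471  0.3019 0.2804] rot [-1.569e+00  1.000e-03  9.630e-01] q [ 0.06  0.54 -1.09  1.88  0.55  1.06  1.28] F [ 0.39 -0.76  0.12] w 0.0855
[np.float64(0.7), np.float64(150.4), np.float64(-0.8), np.float64(-0.033)] rows>=3.0
[np.float64(0.0), np.float64(55.0), np.float64(0.0), -0.0] rows>=1.1
```

Emit:
{"api": "play_rows", "payload": {
  "series": [
    [0,1,50,-1,-0.03],
    [0,1,100,-1,-0.03],
    [0,1,150,-1,-0.03],
    [0,1,150,-1,-0.03]
  ]
}}

```text
time: 3.0
eef_pos: [0.4711, 0.2979, 0.126]
tcp_rot: [-1.567, 0.009, 0.984]
force: [-0.8, -0.3, -0.3]
grip_width: 0.0853
```

Run:
```python
from h import *
from rig import arm
import cv2
s=st()
plan(s['eef_pos'],s['tcp_rot'][2],[((.472,.302,.075),.996)])
a=[]
for n,u,v in(("top",150,165),("side",190,200)):
    p=arm.read_camera(n)["pixels"][v:v+100,u:u+80];a.append(cv2.resize(p,None,fx=5,fy=5,interpolation=cv2.INTER_CUBIC))
cv2.imwrite("pics/d1.png",np.hstack(a))
```

```text
t 3.0 tcp [0.4711 0.2979 0.126 ] rot [-1.567  0.009  0.984] q [-0.07  0.71 -0.92  2.03  0.79  0.81  1.09] F [-0.84 -0.28 -0.33] w 0.0853
[np.float64(3.9), np.float64(51.0), np.float64(1.5), np.float64(-0.012)] rows>=1.0
```

View pics/d1.png

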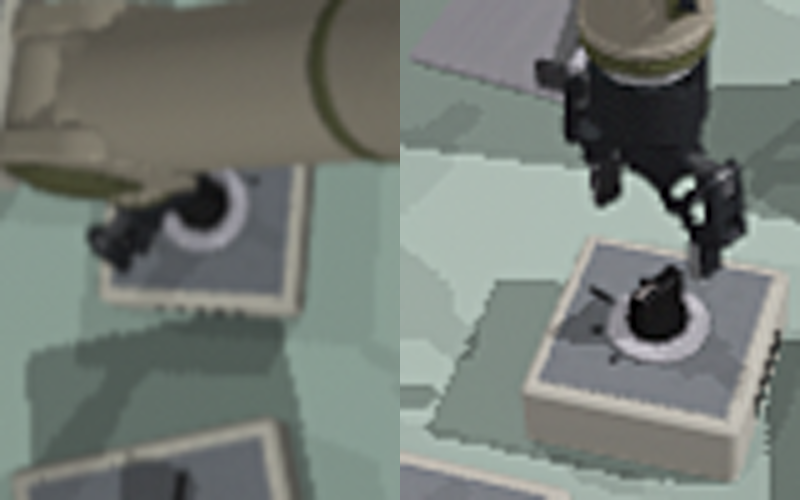

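The open fingers, at (605,195) and (708,270) in the right panel, straddle the dial at (660,305). I'll go down.

Emit:
{"api": "play_rows", "payload": {
  "series": [
    [0,0,30,0,0],
    [0,0,54,0,0],
    [0,0,54,0,0]
  ]
}}

```text
time: 3.4
eef_pos: [0.4738, 0.3007, 0.0779]
tcp_rot: [-1.571, -0.0, 0.983]
force: [-0.8, -0.7, 0.6]
grip_width: 0.0858
```

Emit:
{"api": "play_rows", "payload": {
  "series": [
    [255,0,0,0,0],
    [255,0,0,0,0],
    [255,0,0,0,0],
    [255,0,0,0,0],
    [255,0,0,0,0]
  ],
  "squeeze": 30
}}

```text
time: 3.9
eef_pos: [0.4732, 0.3013, 0.078]
tcp_rot: [-1.57, -0.001, 0.983]
force: [-10.6, 1.1, 17.7]
grip_width: 0.0133
```

```bash
python3 -c "
from h import *
s=st()"
```

```text
t 3.9 tcp [0.4732 0.3013 0.078 ] rot [-1.57e+00 -1.00e-03  9.83e-01] q [-0.12  0.77 -0.84  2.06  0.9   0.73  1.01] F [-10.63   1.13  17.75] w 0.0133
```

Emit:
{"api": "play_rows", "payload": {
  "series": [
    [255,0,-2,0,0.1],
    [255,0,-2,0,0.24],
    [255,0,-2,0,0.38],
    [255,0,-2,0,0.52],
    [255,0,-2,0,0.66]
  ]
}}

```text
time: 4.4
eef_pos: [0.4735, 0.3004, 0.0783]
tcp_rot: [-1.571, 0.001, 0.317]
force: [2.5, 1.8, -15.6]
grip_width: 0.0131
```

Emit:
{"api": "play_rows", "payload": {
  "series": [
    [255,0,0,0,0.14],
    [255,0,0,0,0.28],
    [255,0,0,0,0.42],
    [255,0,0,0,0.56],
    [255,0,0,0,0.7]
  ]
}}

```text
time: 4.9
eef_pos: [0.4735, 0.2993, 0.0783]
tcp_rot: [-1.573, 0.0, -0.383]
force: [2.9, -1.0, -12.7]
grip_width: 0.0131
```

Emit:
{"api": "play_rows", "payload": {
  "series": [
    [255,0,0,0,0.03],
    [255,0,0,0,0.03],
    [255,0,0,0,0.03],
    [255,0,0,0,0.03]
  ]
}}

```text
time: 5.3
eef_pos: [0.4735, 0.2993, 0.0783]
tcp_rot: [-1.573, 0.0, -0.404]
force: [4.6, -3.0, -14.9]
grip_width: 0.0133
```

Emit:
{"api": "play_rows", "payload": {
  "series": [
    [0,0,0,0,0],
    [0,0,0,0,0],
    [0,0,0,0,0],
    [0,0,0,0,0],
    [0,0,0,0,0]
  ]
}}

```text
time: 5.8
eef_pos: [0.4734, 0.301, 0.0795]
tcp_rot: [-1.57, -0.0, -0.406]
force: [0.1, 1.5, 0.1]
grip_width: 0.0837
```

Emit:
{"api": "play_rows", "payload": {
  "series": [
    [0,0,-30,0,0],
    [0,0,-80,0,0],
    [0,0,-130,0,0],
    [0,0,-180,0,0],
    [0,0,-220,0,0]
  ]
}}

```text
time: 6.3
eef_pos: [0.4732, 0.301, 0.3024]
tcp_rot: [-1.569, -0.001, -0.406]
force: [2.1, -0.8, 0.2]
grip_width: 0.0856
```

Run:
```python
from h import *
from rig import arm
import cv2
s=st()
a=[]
for n,u,v in(("top",140,160),("side",190,200)):
    p=arm.read_camera(n)["pixels"][v:v+100,u:u+80];a.append(cv2.resize(p,None,fx=5,fy=5,interpolation=cv2.INTER_CUBIC))
cv2.imwrite("pics/d2.png",np.hstack(a))
```

```text
t 6.3 tcp [0.4732 0.301  0.3024] rot [-1.569e+00 -1.000e-03 -4.060e-01] q [-0.15  0.4  -0.71  1.87  0.31  0.99  0.17] F [ 2.14 -0.84  0.21] w 0.0856
```

View pics/d2.png

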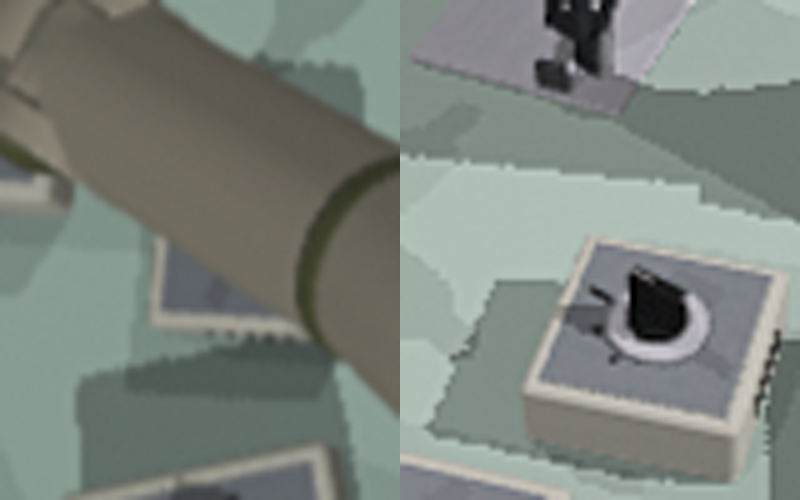

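The white line at (640,270) now points at the long bar at (600,295), so the dial is set. Next I'll plan the kickstand push with the fingers shut.

```bash
cat > k.py <<'E'
from h import *
PSI=-.162;O=np.array([.605,-.0735,0])
X=np.array([np.cos(PSI),np.sin(PSI),0]);Y=np.array([-X[1],X[0],0]);Z=np.array([0,0,1.])
W=lambda p:O+p[0]*X+p[1]*Y+p[2]*Z
g=-.3;gx=np.array([np.cos(g),0,-np.sin(g)]);gz=np.array([np.sin(g),0,np.cos(g)]);gy=np.array([0,1.,0])
hub=np.array([0,0,.022])+.038*gx+.108*gz-.05*gy
w=.5*gx-.87*gz;w/=np.linalg.norm(w);m=np.cross(gy,w);m*=np.sign(m[2])
def tip(a,r=.095,h=.011,dx=.005):
    b=a-.3;n=np.sin(b)*gy-np.cos(b)*w
    return hub+r*(np.cos(b)*gy+np.sin(b)*w)+.007*n+.005*m*np.cos(b)+np.array([dx,h,0])
E
python3 - <<'E'
from k import *
s=st()
for a in np.r_[0:1.81:.2]: print(round(a,1),tip(a).round(4),W(tip(a)).round(4))
p0=W(tip(0))
A=p0+[0,0,.1]
plan(s['eef_pos'],s['tcp_rot'][2],[(s['eef_pos']+(A-s['eef_pos'])*.5,PSI),(A,PSI)]+[(W(tip(a)+[0,0,e]),PSI) for a,e in ((0,.02),(0,0),(.2,0),(.4,0),(.6,0),(.8,0),(1.,0),(1.2,0),(1.4,0),(1.6,0),(1.75,0))])
E
```

```text
t 6.4 tcp [0.4748 0.3027 0.305 ] rot [-1.563 -0.005 -0.407] q [-0.15  0.4  -0.72  1.86  0.31  0.98  0.16] F [ 0.14  0.64 -0.33] w 0.0854
0.0 [-0.0128  0.0497  0.1636] [ 0.6004 -0.0224  0.1636]
0.2 [0.0007 0.0548 0.1513] [ 0.6146 -0.0195  0.1513]
0.4 [0.0146 0.0562 0.1383] [ 0.6285 -0.0204  0.1383]
0.6 [0.0283 0.0538 0.1253] [ 0.6416 -0.0249  0.1253]
0.8 [0.0412 0.0477 0.1128] [ 0.6534 -0.033   0.1128]
1.0 [0.0529 0.0382 0.1012] [ 0.6633 -0.0444  0.1012]
1.2 [0.0628 0.0255 0.091 ] [ 0.6711 -0.0584  0.091 ]
1.4 [0.0706 0.0103 0.0826] [ 0.6763 -0.0747  0.0826]
1.6 [ 0.076  -0.0068  0.0763] [ 0.6789 -0.0925  0.0763]
1.8 [ 0.0787 -0.0253  0.0725] [ 0.6785 -0.1112  0.0725]
[np.float64(122.0), np.float64(20.7), np.float64(-124.4), np.float64(-0.245)] rows>=3.5
[np.float64(88.2), np.float64(20.7), np.float64(-150.3), -0.0] rows>=3.5
[np.float64(0.0), np.float64(80.0), np.float64(0.0), -0.0] rows>=1.6
[np.float64(0.0), np.float64(20.0), np.float64(0.0), -0.0] rows>=0.4
[np.float64(13.5), np.float64(12.3), np.float64(5.1), -0.0] rows>=0.4
[np.float64(13.9), np.float64(12.9), np.float64(1.4), -0.0] rows>=0.4
[np.float64(13.7), np.float64(13.0), np.float64(-2.4), -0.0] rows>=0.4
[np.float64(12.9), np.float64(12.6), np.float64(-6.1), -0.0] rows>=0.4
[np.float64(11.7), np.float64(11.6), np.float64(-9.6), -0.0] rows>=0.4
[np.float64(9.9), np.float64(10.2), np.float64(-12.6), -0.0] rows>=0.4
[np.float64(7.8), np.float64(8.4), np.float64(-15.2), -0.0] rows>=0.4
[np.float64(5.4), np.float64(6.2), np.float64(-17.2), -0.0] rows>=0.4
[np.float64(2.3), np.float64(3.1), np.float64(-13.8), -0.0] rows>=0.3
```

Emit:
{"api": "play_rows", "payload": {
  "series": [
    [255,122,20,-124,-0.245],
    [255,122,20,-124,-0.245],
    [255,122,20,-124,-0.245],
    [255,122,20,-124,-0.245]
  ]
}}

```text
time: 6.8
eef_pos: [0.5372, 0.1335, 0.2778]
tcp_rot: [-1.573, 0.001, -0.166]
force: [0.1, -0.2, -0.4]
grip_width: 0.0282
```

Emit:
{"api": "play_rows", "payload": {
  "series": [
    [255,88,20,-150,0],
    [255,88,20,-150,0],
    [255,88,20,-150,0],
    [255,88,20,-150,0],
    [255,88,20,-150,0]
  ]
}}

```text
time: 7.3
eef_pos: [0.5995, -0.0289, 0.2573]
tcp_rot: [-1.573, 0.002, -0.168]
force: [-0.9, 0.6, -0.2]
grip_width: 0.0001
```

Run:
```python
from k import *
s=st()
plan(s['eef_pos'],s['tcp_rot'][2],[(W(tip(a)+[0,0,e]),PSI) for a,e in ((0,.02),)])
```

```text
t 7.3 tcp [ 0.5995 -0.0289  0.2573] rot [-1.573  0.002 -0.168] q [ 0.43  0.5  -0.7   1.83  0.4   0.95  0.96] F [-0.94  0.63 -0.18] w 0.0001
[np.float64(-0.2), np.float64(73.8), np.float64(6.5), np.float64(-0.006)] rows>=1.5
```

Emit:
{"api": "play_rows", "payload": {
  "series": [
    [255,0,40,6,0],
    [255,0,72,6,0],
    [255,0,72,6,0]
  ]
}}

```text
time: 7.6
eef_pos: [0.5973, -0.0171, 0.1835]
tcp_rot: [-1.572, 0.007, -0.16]
force: [-0.1, 0.1, 0.3]
grip_width: 0.0
```

Run:
```python
from k import *
from rig import arm
import cv2
s=st()
plan(s['eef_pos'],s['tcp_rot'][2],[(W(tip(a)),PSI) for a in (0,)])
a=[]
for n,u,v in(("top",250,120),("side",185,125)):
    p=arm.read_camera(n)["pixels"][v:v+100,u:u+80];a.append(cv2.resize(p,None,fx=5,fy=5,interpolation=cv2.INTER_CUBIC))
cv2.imwrite("pics/k1.png",np.hstack(a))
```

```text
t 7.6 tcp [ 0.5973 -0.0171  0.1835] rot [-1.572  0.007 -0.16 ] q [ 0.37  0.58 -0.66  1.91  0.48  0.82  0.87] F [-0.07  0.11  0.26] w 0.0
[np.float64(3.9), np.float64(20.0), np.float64(-4.7), np.float64(0.002)] rows>=0.4
```

View pics/k1.png

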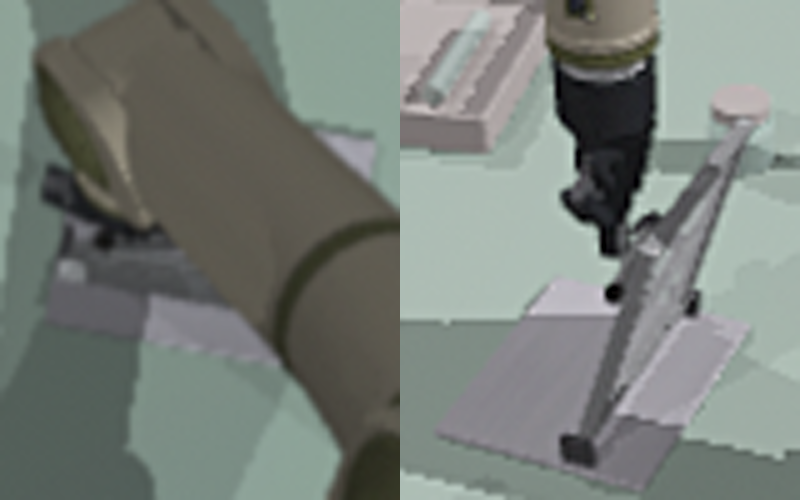

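The fingertip at (612,250) in the right panel sits above the leg, just short of the foot at (615,292). Now I'll push along the arc.

Emit:
{"api": "play_rows", "payload": {
  "series": [
    [255,2,18,-2,0],
    [255,9,24,1,0],
    [255,16,31,3,0],
    [255,23,37,4,0],
    [255,30,44,5,0]
  ]
}}

```text
time: 8.2
eef_pos: [0.6316, -0.0175, 0.1435]
tcp_rot: [-1.571, -0.001, -0.162]
force: [0.2, -0.6, -0.9]
grip_width: 0.0
```

Run:
```python
from k import *
s=st()
plan(s['eef_pos'],s['tcp_rot'][2],[(W(tip(a)),PSI) for a in (.4,.6,.8,1.,1.2,1.4,1.6)])
```

```text
t 8.2 tcp [ 0.6316 -0.0175  0.1435] rot [-1.571e+00 -1.000e-03 -1.620e-01] q [ 0.34  0.66 -0.61  1.87  0.53  0.78  0.84] F [ 0.21 -0.58 -0.87] w 0.0
[np.float64(-2.6), np.float64(5.2), np.float64(-3.4), np.float64(0.0)] rows>=0.1
[np.float64(13.7), np.float64(13.0), np.float64(-2.4), -0.0] rows>=0.4
[np.float64(12.9), np.float64(12.6), np.float64(-6.1), -0.0] rows>=0.4
[np.float64(11.7), np.float64(11.6), np.float64(-9.6), -0.0] rows>=0.4
[np.float64(9.9), np.float64(10.2), np.float64(-12.6), -0.0] rows>=0.4
[np.float64(7.8), np.float64(8.4), np.float64(-15.2), -0.0] rows>=0.4
[np.float64(5.4), np.float64(6.2), np.float64(-17.2), -0.0] rows>=0.4
```

Emit:
{"api": "play_rows", "payload": {
  "series": [
    [255,-3,7,-3,0],
    [255,-3,12,-3,0],
    [255,-3,12,-3,0]
  ]
}}

```text
time: 8.5
eef_pos: [0.6261, -0.0205, 0.1304]
tcp_rot: [-1.571, 0.002, -0.162]
force: [0.0, 0.2, 0.2]
grip_width: -0.0001
```

Run:
```python
from k import *
from rig import arm
import cv2
s=st()
a=[]
for n,u,v in(("top",250,120),("side",185,125)):
    p=arm.read_camera(n)["pixels"][v:v+100,u:u+80];a.append(cv2.resize(p,None,fx=5,fy=5,interpolation=cv2.INTER_CUBIC))
cv2.imwrite("pics/k2.png",np.hstack(a))
```

```text
t 8.5 tcp [ 0.6261 -0.0205  0.1304] rot [-1.571  0.002 -0.162] q [ 0.33  0.67 -0.6   1.89  0.54  0.75  0.83] F [0.03 0.24 0.2 ] w -0.0001
```

View pics/k2.png

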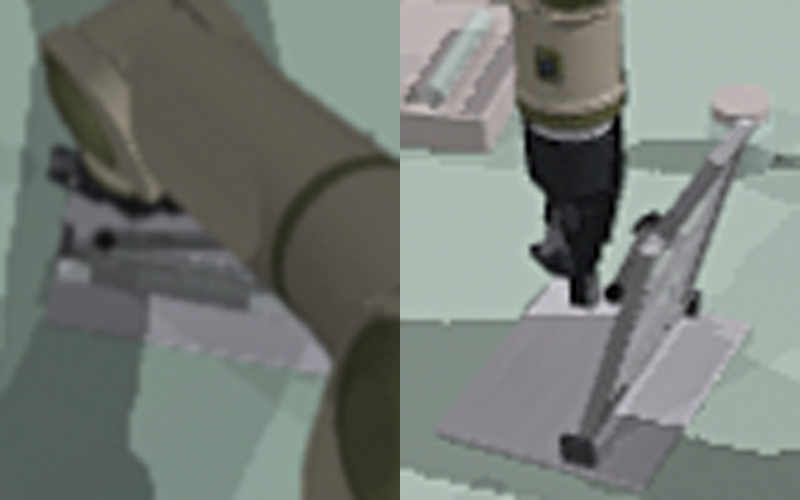

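The leg is still folded: its foot is at (615,292) and the finger is at (585,295), so it slipped off on the outer side. I'll go back up and place the tip further toward the pane.

Run:
```python
from k import *
s=st()
q=lambda a,e=0:W(tip(a,dx=-.005)+[0,0,e])
p=s['eef_pos']
plan(p,s['tcp_rot'][2],[(p+[0,0,.065],PSI),(q(0,.02),PSI)]+[(q(a),PSI) for a in (0,.1,.2,.3,.4)])
```

```text
t 8.6 tcp [ 0.6268 -0.0202  0.1312] rot [-1.571  0.    -0.162] q [ 0.33  0.67 -0.6   1.89  0.54  0.75  0.83] F [-0.44  0.23  0.11] w 0.0002
[np.float64(0.0), np.float64(-65.0), np.float64(0.0), np.float64(0.0)] rows>=1.3
[np.float64(-35.7), np.float64(12.7), np.float64(-6.5), -0.0] rows>=0.8
[np.float64(0.0), np.float64(20.0), np.float64(0.0), -0.0] rows>=0.4
[np.float64(6.7), np.float64(6.1), np.float64(3.0), -0.0] rows>=0.2
[np.float64(6.8), np.float64(6.3), np.float64(2.1), -0.0] rows>=0.2
[np.float64(6.9), np.float64(6.4), np.float64(1.2), -0.0] rows>=0.2
[np.float64(7.0), np.float64(6.5), np.float64(0.2), -0.0] rows>=0.2
```

Emit:
{"api": "play_rows", "payload": {
  "series": [
    [255,0,-35,0,0],
    [255,0,-65,0,0],
    [255,-36,-54,-6,0],
    [255,-36,-54,-6,0],
    [255,-36,-54,-6,0]
  ]
}}

```text
time: 9.1
eef_pos: [0.59, -0.0206, 0.1858]
tcp_rot: [-1.571, -0.0, -0.162]
force: [0.4, 0.2, 0.1]
grip_width: 0.0
```

Emit:
{"api": "play_rows", "payload": {
  "series": [
    [255,0,7,0,0],
    [255,0,14,0,0],
    [255,0,20,0,0],
    [255,0,24,0,0],
    [255,0,24,0,0]
  ]
}}

```text
time: 9.6
eef_pos: [0.5926, -0.0197, 0.1612]
tcp_rot: [-1.569, -0.003, -0.162]
force: [2.9, -0.9, 6.1]
grip_width: -0.0007
```

Run:
```python
from k import *
s=st()
q=lambda a,e=0:W(tip(a,dx=-.005)+[0,0,e])
plan(s['eef_pos'],PSI,[(q(a),PSI) for a in (0,.1,.2,.3,.4)])
```

```text
t 9.6 tcp [ 0.5926 -0.0197  0.1612] rot [-1.569 -0.003 -0.162] q [ 0.37  0.6  -0.64  1.95  0.51  0.76  0.84] F [ 2.94 -0.94  6.11] w -0.0007
[np.float64(-1.9), np.float64(-2.4), np.float64(-1.4), -0.0] rows>=0.1
[np.float64(6.7), np.float64(6.1), np.float64(3.0), -0.0] rows>=0.2
[np.float64(6.8), np.float64(6.3), np.float64(2.1), -0.0] rows>=0.2
[np.float64(6.9), np.float64(6.4), np.float64(1.2), -0.0] rows>=0.2
[np.float64(7.0), np.float64(6.5), np.float64(0.2), -0.0] rows>=0.2
```

Contact: 6 N upward. I'll follow the arc.

Emit:
{"api": "play_rows", "payload": {
  "series": [
    [255,4,5,1,0],
    [255,10,12,4,0],
    [255,17,18,5,0],
    [255,24,25,6,0],
    [255,24,25,6,0]
  ]
}}

```text
time: 10.1
eef_pos: [0.6153, -0.0182, 0.1346]
tcp_rot: [-1.571, 0.002, -0.162]
force: [-0.7, 0.7, 0.6]
grip_width: 0.0001
```

Run:
```python
from k import *
s=st()
q=lambda a,e=0:W(tip(a,dx=-.005)+[0,0,e])
plan(s['eef_pos'],PSI,[(q(a),PSI) for a in (.4,.6,.8,1.,1.2,1.4,1.6)])
```

```text
t 10.1 tcp [ 0.6153 -0.0182  0.1346] rot [-1.571  0.002 -0.162] q [ 0.34  0.66 -0.61  1.91  0.54  0.74  0.83] F [-0.71  0.68  0.6 ] w 0.0001
[np.float64(3.4), np.float64(-3.7), np.float64(-0.0), -0.0] rows>=0.1
[np.float64(13.7), np.float64(13.0), np.float64(-2.4), -0.0] rows>=0.4
[np.float64(12.9), np.float64(12.6), np.float64(-6.1), -0.0] rows>=0.4
[np.float64(11.7), np.float64(11.6), np.float64(-9.6), -0.0] rows>=0.4
[np.float64(9.9), np.float64(10.2), np.float64(-12.6), -0.0] rows>=0.4
[np.float64(7.8), np.float64(8.4), np.float64(-15.2), -0.0] rows>=0.4
[np.float64(5.4), np.float64(6.2), np.float64(-17.2), -0.0] rows>=0.4
```

Run:
```python
from k import *
from rig import arm
c=arm.read_camera("side")
print(c["pixels"][178:190,222:236].mean(2).astype(int))
def foot(a):
    b=a-.3;return W(hub+.13*(np.cos(b)*gy+np.sin(b)*w))
for a in(0,.2,.4,.8,1.87):print(a,proj(c,foot(a)))
```

```text
[[ 39  19  24  18  55  94  85 116 159 151  84  86  95 131]
 [ 35  19  23  34  52  69 113 172 183 102  83  86 104 149]
 [ 16  20  35  71  80  88 159 196 176 100  86  88 106 143]
 [ 13  18  33  70  76 128 199 185 143  81  87  96 126 145]
 [ 13  24  36  71  76 121 198 177 100  83  87 104 140 150]
 [ 13  20  34  71  74 124 202 176 102  86  91  92 112 142]
 [ 10  16  30  64  74 128 198 149  82  87  96 120 137 139]
 [ 28  27  16  50  99 158 187 104  85  89  93 117 144 143]
 [ 87 112 107 104 159 204 184 103  87  92  94 110 145 151]
 [127 186 198 184 196 187 151  83  89  97 114 135 152 155]
 [138 141 137 135 136 129  91  87  91  90 111 147 155 153]
 [147 140 138 139 141 133  97  90  91 100 136 154 156 151]]
0 [227.91707427 183.7265642 ]
0.2 [223.17187328 186.98830569]
0.4 [218.981467   189.49089282]
0.8 [212.92375688 191.89774529]
1.87 [214.81612581 182.46470196]
```

Run:
```python
from rig import arm
import cv2,numpy as np
a=[]
for n,u,v in(("top",250,120),("side",195,135)):
    p=arm.read_camera(n)["pixels"][v:v+75,u:u+60];a.append(cv2.resize(p,(400,500),interpolation=cv2.INTER_CUBIC))
cv2.imwrite("pics/k3.png",np.hstack(a))
```

```text
(no output)
```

View pics/k3.png

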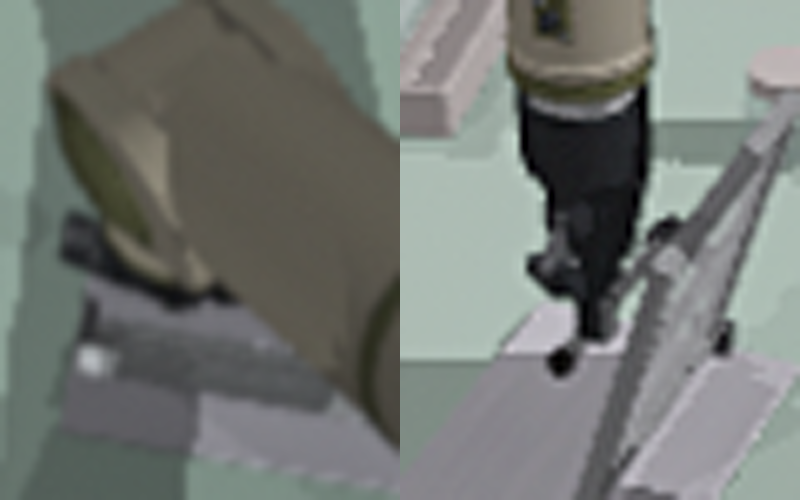

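The side crop shows the foot swung out to (560,360), about 0.4 rad, with the finger on the leg. I'll continue.

Emit:
{"api": "play_rows", "payload": {
  "series": [
    [255,8,5,0,0],
    [255,15,11,-2,0],
    [255,22,18,-5,0],
    [255,28,24,-8,0],
    [255,34,30,-13,0]
  ]
}}

```text
time: 10.75
eef_pos: [0.6472, -0.0369, 0.1055]
tcp_rot: [-1.571, 0.0, -0.162]
force: [-0.0, 0.5, 0.4]
grip_width: -0.0
```

```bash
cat > f.py <<'E'
from k import *
from rig import arm
import cv2
s=st()
def foot(a):
    b=a-.3;return W(hub+.13*(np.cos(b)*gy+np.sin(b)*w))
c=arm.read_camera("side");p=c["pixels"].mean(2)
print([(round(a,1),int(p[v-1:v+2,u-1:u+2].mean())) for a in np.r_[0:1.9:.1] for u,v in [proj(c,foot(a)).round().astype(int)]])
E
cat > f2.py <<'E'
from f import *
q=lambda a,e=0:W(tip(a,dx=-.005)+[0,0,e])
plan(s['eef_pos'],PSI,[(q(a),PSI) for a in (.8,1.,1.2,1.4,1.6,1.75)])
E
python3 f2.py
```

```text
t 10.75 tcp [ 0.6472 -0.0369  0.1055] rot [-1.571  0.    -0.162] q [ 0.34  0.72 -0.58  1.86  0.57  0.74  0.85] F [-0.    0.49  0.39] w -0.0
[(np.float64(0.0), 172), (np.float64(0.1), 189), (np.float64(0.2), 172), (np.float64(0.3), 142), (np.float64(0.4), 128), (np.float64(0.5), 136), (np.float64(0.6), 134), (np.float64(0.7), 95), (np.float64(0.8), 57), (np.float64(0.9), 30), (np.float64(1.0), 46), (np.float64(1.1), 38), (np.float64(1.2), 38), (np.float64(1.3), 70), (np.float64(1.4), 106), (np.float64(1.5), 148), (np.float64(1.6), 172), (np.float64(1.7), 185), (np.float64(1.8), 152)]
[np.float64(-4.6), np.float64(-7.3), np.float64(4.8), -0.0] rows>=0.2
[np.float64(11.7), np.float64(11.6), np.float64(-9.6), -0.0] rows>=0.4
[np.float64(9.9), np.float64(10.2), np.float64(-12.6), -0.0] rows>=0.4
[np.float64(7.8), np.float64(8.4), np.float64(-15.2), -0.0] rows>=0.4
[np.float64(5.4), np.float64(6.2), np.float64(-17.2), -0.0] rows>=0.4
[np.float64(2.3), np.float64(3.1), np.float64(-13.8), -0.0] rows>=0.3
```

Emit:
{"api": "play_rows", "payload": {
  "series": [
    [255,7,5,-5,0],
    [255,12,10,-11,0],
    [255,17,15,-18,0],
    [255,22,19,-26,0],
    [255,26,23,-35,0]
  ]
}}

```text
time: 11.3
eef_pos: [0.6669, -0.0762, 0.0829]
tcp_rot: [-1.571, -0.0, -0.162]
force: [0.2, 1.2, 1.0]
grip_width: -0.0003
```

Emit:
{"api": "play_rows", "payload": {
  "series": [
    [255,3,3,-9,0],
    [255,5,5,-17,0],
    [255,6,6,-24,0],
    [255,6,6,-28,0],
    [255,6,6,-28,0]
  ]
}}

```text
time: 11.8
eef_pos: [0.6679, -0.1047, 0.0774]
tcp_rot: [-1.571, 0.0, -0.163]
force: [-0.4, 0.0, -0.7]
grip_width: 0.0004
```

```bash
python3 f2.py
python3 - <<'E'
from rig import arm
import cv2,numpy as np
a=[]
for n,u,v in(("top",250,120),("side",195,135)):
    p=arm.read_camera(n)["pixels"][v:v+75,u:u+60];a.append(cv2.resize(p,(400,500),interpolation=cv2.INTER_CUBIC))
cv2.imwrite("pics/k4.png",np.hstack(a))
E
```

```text
t 11.8 tcp [ 0.6679 -0.1047  0.0774] rot [-1.571  0.    -0.163] q [ 0.42  0.78 -0.57  1.8   0.6   0.73  0.94] F [-0.38  0.04 -0.69] w 0.0004
[(np.float64(0.0), 167), (np.float64(0.1), 184), (np.float64(0.2), 170), (np.float64(0.3), 152), (np.float64(0.4), 136), (np.float64(0.5), 138), (np.float64(0.6), 138), (np.float64(0.7), 137), (np.float64(0.8), 136), (np.float64(0.9), 137), (np.float64(1.0), 138), (np.float64(1.1), 139), (np.float64(1.2), 139), (np.float64(1.3), 139), (np.float64(1.4), 137), (np.float64(1.5), 151), (np.float64(1.6), 170), (np.float64(1.7), 181), (np.float64(1.8), 141)]
[np.float64(-35.8), np.float64(-35.4), np.float64(68.4), -0.0] rows>=1.7
[np.float64(11.7), np.float64(11.6), np.float64(-9.6), -0.0] rows>=0.4
[np.float64(9.9), np.float64(10.2), np.float64(-12.6), -0.0] rows>=0.4
[np.float64(7.8), np.float64(8.4), np.float64(-15.2), -0.0] rows>=0.4
[np.float64(5.4), np.float64(6.2), np.float64(-17.2), -0.0] rows>=0.4
[np.float64(2.3), np.float64(3.1), np.float64(-13.8), -0.0] rows>=0.3
```

View pics/k4.png

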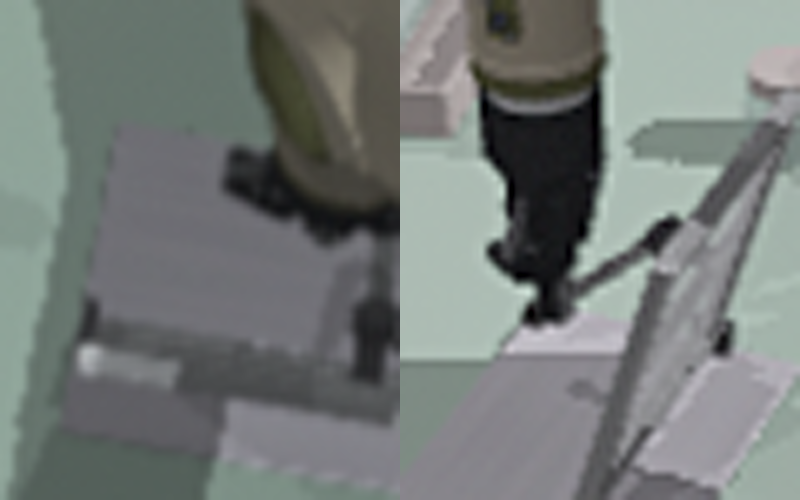

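The kickstand is down: in the top crop the leg runs straight out from the hub at (370,330) to (385,230), and in the side crop it slopes to the foot at (540,310). The finger is unloaded. The guard still leans. Next I'll straddle the top bar.

Run:
```python
from k import *
s=st();p=s['eef_pos'];y=s['tcp_rot'][2]
T=W(np.array([-.062,0,.30]))
u=p+[0,0,.223]
plan(p,y,[(u,y-.74),(u+(T-u)*.5,y-1.48),(T,-1.733)])
```

```text
t 11.95 tcp [ 0.6681 -0.1033  0.0775] rot [-1.57  -0.    -0.161] q [ 0.42  0.78 -0.57  1.8   0.6   0.73  0.94] F [ 0.09  0.09 -0.57] w -0.0
[np.float64(0.0), np.float64(-223.0), np.float64(0.0), np.float64(0.74)] rows>=4.9
[np.float64(-54.2), np.float64(0.3), np.float64(-36.4), np.float64(0.74)] rows>=4.9
[np.float64(-15.5), np.float64(0.3), np.float64(-63.4), np.float64(0.092)] rows>=1.3
```

Emit:
{"api": "play_rows", "payload": {
  "series": [
    [255,0,-45,0,0],
    [255,0,-95,0,0],
    [255,0,-145,0,0.14],
    [110,0,-195,0,0.28],
    [110,0,-223,0,0.42]
  ]
}}

```text
time: 12.45
eef_pos: [0.6691, -0.1027, 0.3051]
tcp_rot: [-1.568, -0.004, -0.586]
force: [0.2, -0.0, 0.4]
grip_width: 0.0283
```

Emit:
{"api": "play_rows", "payload": {
  "series": [
    [110,0,0,0,0.7],
    [110,0,0,0,0.7],
    [110,0,0,0,0.7],
    [110,0,0,0,0.7],
    [110,0,0,0,0.7]
  ]
}}

```text
time: 12.95
eef_pos: [0.668, -0.103, 0.3005]
tcp_rot: [-1.571, -0.0, -1.286]
force: [0.4, 0.1, 0.7]
grip_width: 0.0482
```

Run:
```python
from k import *
s=st();p=s['eef_pos'];y=s['tcp_rot'][2]
T=W(np.array([-.062,0,.30]))
plan(p,y,[(T,-1.733)])
```

```text
t 12.95 tcp [ 0.668  -0.103   0.3005] rot [-1.571 -0.    -1.286] q [ 0.33  0.5  -0.41  1.63  0.22  1.06  0.14] F [0.43 0.06 0.69] w 0.0482
[np.float64(-72.7), np.float64(0.5), np.float64(-108.1), np.float64(0.447)] rows>=3.0
```

Emit:
{"api": "play_rows", "payload": {
  "series": [
    [110,-73,0,-108,0.447],
    [110,-73,0,-108,0.447],
    [110,-73,0,-108,0.447],
    [110,-73,0,-108,0.447],
    [110,-73,0,-108,0.447]
  ]
}}

```text
time: 13.45
eef_pos: [0.544, -0.0641, 0.3011]
tcp_rot: [-1.569, -0.0, -1.726]
force: [0.6, 0.1, -0.0]
grip_width: 0.0487
```

Run:
```python
from k import *
from rig import arm
import cv2
s=st();p=s['eef_pos'];y=s['tcp_rot'][2]
plan(p,y,[(W(np.array([-.062,0,.205])),-1.733)])
a=[]
for n,u,v in(("top",250,120),("side",195,110)):
    q=arm.read_camera(n)["pixels"][v:v+90,u:u+72];a.append(cv2.resize(q,(400,500),interpolation=cv2.INTER_CUBIC))
cv2.imwrite("pics/g1.png",np.hstack(a))
```

```text
t 13.45 tcp [ 0.544  -0.0641  0.3011] rot [-1.569 -0.    -1.726] q [ 0.27  0.33 -0.34  1.91  0.13  0.92 -0.29] F [ 0.6   0.11 -0.01] w 0.0487
[np.float64(-0.5), np.float64(96.1), np.float64(-0.2), np.float64(0.007)] rows>=1.9
```

View pics/g1.png

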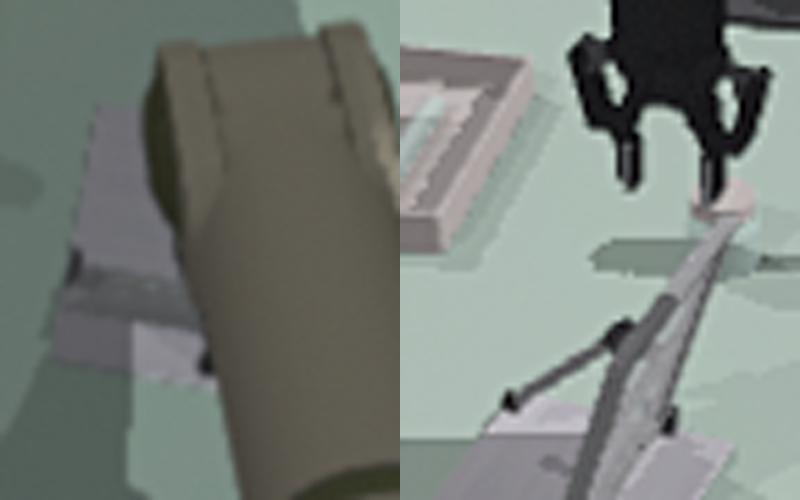

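The kickstand is clearly down, with the foot at (510,400). The open gripper hangs at (670,190). I'll check the bar projection before going down.

Run:
```python
from k import *
c=pickle.load(open("c0.pkl","rb"))["side"]
for L in [(-.0624,.1,.2236),(-.0624,-.1,.2236),(-.0624,0,.2236),(-.0624,0,.301)]:
    u,v=proj(c,W(np.array(L)));print(L,400+(u+.5-195)*5.556,(v+.5-110)*5.556)
```

```text
(-0.0624, 0.1, 0.2236) 619.0755318575582 373.6584875483058
(-0.0624, -0.1, 0.2236) 729.0617563283215 222.10573781296938
(-0.0624, 0, 0.2236) 676.6489905331712 294.32658924878467
(-0.0624, 0, 0.301) 674.6963667612877 198.8984419520693
```

The projected bar ends, (619,374) and (729,222), match the picture. Going down.

Emit:
{"api": "play_rows", "payload": {
  "series": [
    [110,0,45,0,0],
    [110,0,75,0,0],
    [110,0,94,0,0],
    [110,0,94,0,0]
  ]
}}

```text
time: 13.95
eef_pos: [0.5433, -0.0649, 0.2034]
tcp_rot: [-1.576, 0.0, -1.728]
force: [-0.2, 0.6, 0.7]
grip_width: 0.049
```

Emit:
{"api": "play_rows", "payload": {
  "series": [
    [175,0,0,0,0],
    [175,0,0,0,0],
    [175,0,0,0,0]
  ],
  "squeeze": 20
}}

```text
time: 14.25
eef_pos: [0.5446, -0.0648, 0.2074]
tcp_rot: [-1.569, 0.0, -1.729]
force: [0.4, 0.0, -0.1]
grip_width: 0.0269
```

Run:
```python
from k import *
s=st();p=s['eef_pos'];y=s['tcp_rot'][2]
D=p-O;print("local",D@X,D@Y)
plan(p,y,[(W(np.array([-.03,0,.212])),-1.733),(W(np.array([.004,0,.214])),-1.733)])
```

```text
t 14.25 tcp [ 0.5446 -0.0648  0.2074] rot [-1.569  0.    -1.729] q [ 0.24  0.43 -0.31  2.02  0.2   0.72 -0.35] F [ 0.42  0.01 -0.07] w 0.0269
local -0.06106662630304998 -0.0011259184875180473
[np.float64(-1.0), np.float64(-4.6), np.float64(31.1), np.float64(0.004)] rows>=0.6
[np.float64(-0.0), np.float64(-2.0), np.float64(34.0), -0.0] rows>=0.7
```

Emit:
{"api": "play_rows", "payload": {
  "series": [
    [175,0,-2,16,0],
    [175,0,-4,30,0],
    [175,0,-6,44,0],
    [175,0,-6,56,0],
    [175,0,-6,64,0]
  ]
}}

```text
time: 14.75
eef_pos: [0.6075, -0.0749, 0.2128]
tcp_rot: [-1.57, -0.0, -1.729]
force: [-2.3, 0.4, 2.0]
grip_width: 0.027
```

Emit:
{"api": "play_rows", "payload": {
  "series": [
    [255,0,0,0,0],
    [255,0,0,0,0],
    [255,0,0,0,0],
    [255,0,0,0,0],
    [255,0,0,0,0]
  ],
  "squeeze": 25
}}

```text
time: 15.25
eef_pos: [0.6067, -0.0747, 0.2124]
tcp_rot: [-1.571, -0.0, -1.729]
force: [-4.2, -0.1, 4.1]
grip_width: 0.0133
```

Run:
```python
from k import *
from rig import arm
import cv2
s=st();p=s['eef_pos']
D=p-O;print("local",D@X,D@Y)
a=[]
for n,u,v in(("side",185,110),("side",210,240)):
    q=arm.read_camera(n)["pixels"][v:v+90,u:u+72][:(90 if v<200 else 70)];a.append(cv2.resize(q,(400,500 if v<200 else 389),interpolation=cv2.INTER_CUBIC))
a[1]=cv2.copyMakeBorder(a[1],0,111,0,0,cv2.BORDER_CONSTANT)
cv2.imwrite("pics/g2.png",np.hstack(a))
```

```text
t 15.25 tcp [ 0.6067 -0.0747  0.2124] rot [-1.571 -0.    -1.729] q [ 0.24  0.5  -0.3   1.87  0.2   0.8  -0.33] F [-4.16 -0.05  4.08] w 0.0133
local 0.0018610389787684129 -0.000932616408277002
```

View pics/g2.png

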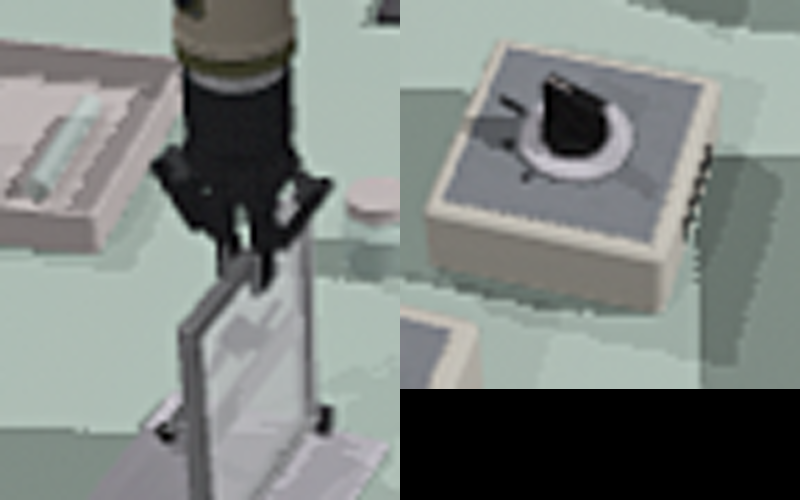

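The fingers hold the bar at (250,270) with the guard upright. The foot is on the sole at (165,430), and the pointer faces the long bar. I'll hold briefly, then hand in.

Emit:
{"api": "play_rows", "payload": {
  "series": [
    [255,0,0,0,0],
    [255,0,0,0,0],
    [255,0,0,0,0],
    [255,0,0,0,0]
  ]
}}

```text
time: 15.75
eef_pos: [0.6068, -0.0747, 0.2124]
tcp_rot: [-1.571, -0.0, -1.729]
force: [-3.9, 0.8, 5.6]
grip_width: 0.0133
```

```bash
python3 -c "
from k import *
s=st();print((s['eef_pos']-O)@X)
from rig import arm
print(arm.close_job())"
```

```text
t 15.75 tcp [ 0.6068 -0.0747  0.2124] rot [-1.571 -0.    -1.729] q [ 0.24  0.5  -0.3   1.87  0.2   0.8  -0.33] F [-3.92  0.83  5.61] w 0.0133
0.0020155271124063976
the job is handed in; nothing more can be done
None
```

The job is handed in: the dial is at the long mark, the kickstand is down, and the fingers are holding the guard upright. No verdict came back, so this rests on my own last checks.

- **Dial:** I turned the smallest controller's dial by 1.4 rad. The last picture shows its pointer at the long bar.
- **Kickstand:** My first push slipped off the outer side of the leg, so I placed the finger again and pushed it over its centre. It snapped down with the finger unloaded while the guard still leaned. I did not measure its angle, but the pictures show it down.
- **Guard:** The fingers hold the top bar with a 25 N grip. The bar is about 2 mm from upright (about 0.01 rad), with the finger opening at 13.3 mm on the 14 mm bar. The outside force on the tool is about 7 N.
- **Glassware and time:** I did not go near the glassware, but I took no final picture of all three pieces. The clock stood at 15.75 s of the 72 s.

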